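Find and scrap the weak pump spring

ROBOT

A 6-joint arm with a two-finger parallel gripper is mounted at the origin on a cart in front of the work surface, level with it; the furniture and walls round the work are solid. World frame = base frame: x ahead of the robot, y to its left, z up, the work surface at z = 0. Lengths are in m, angles in degrees, forces in N, time in s.
With the tool pointing down it reaches from about 0.3 to 0.75 m from the base axis. Payload 8.5 kg.
Tool frame: the origin (TCP) lies at the very end of the fingers, on their centre line; the grasp point (between the pads) lies 19 mm behind it (env.tcp_to_grasp is the distance from the TCP to the grasp point, in m); z points along the fingers, y is the line along which they close (so a half turn about z gives the same grasp; the last joint's range is limited). The gripper opens to 85 mm and grips with 20 to 120 N. Pads are 22 mm wide; open, the fingers measure 114 mm over their backs; the gripper's body (76 mm by 85 mm) begins 54 mm behind the grasp point. The pads swing forward as they close: fully open they stand 13 mm farther back than shut.
Start: joints at [51.033, 21.807, 74.336, -0, 83.858, -12.336], TCP at [0.247, 0.492, 0.231] pointing down, gripper open.
Joint ranges: [-178.18, 178.18], [-50.72, 133.34], [12.68, 142.11], [-81.47, 261.47], [9.98, 163.14], [-165.26, 165.26]. Speed limits (degrees/s): [136.94, 136.94, 180, 180, 180, 180].

INTERFACE

Orientations are given as a 3x3 rotation matrix whose columns are the frame's x, y, z axes.
In Python, from rig import status, get_image, env gives the robot as it stands.
- The arm moves only by the shell command python3 -m handwheel 'ROWS' [FORCE]. ROWS is text: rows parted by semicolons, each of 7 numbers parted by spaces: the shift along the world's x, y, z in cm, then the turn, a rotation vector about the world's x, y, z in degrees, then the opening, from 0 (shut) to 1 (fully open). In form: dx dy dz wx wy wz gripper; .... A call has 1 to 8 rows; each row is the pose to reach, as a shift and turn from the pose commanded when the call began; what a row does not reach only later rows make up. A row lasts 1/12 s, in which the tool goes at most 41.7 mm and 7.16 degrees, less where a joint would pass 70% of its speed; a pose out of reach is approached as far as the arm can. A call with a gripper value outside its range is refused whole. The fingers move at their own pace and stop on an object; FORCE is the grip in N (left out, the last holds). Time passes only in rows, so rows that repeat a pose let the fingers close. It gives the time, the measured TCP pose, the force, the opening and the grip force at its end, in the units of the state.
- status.observe(): the state, without advancing time (a new reading comes with each control period).
- get_image(name): name is "side" or "top" or "wrist"; returns a dict with "color" (420x560x3 uint8, red, green, blue), "vertical_fov" (degrees; the focal length in pixels is half the picture's height over the tangent of half this angle, whatever the lens; pixels are square), "cx", "cy" (the principal point, pixels), "xyz" and "orientation" of the camera in the world. Camera axes: x right, y down, z forward; pixel columns grow to the right and rows downward; lengths in m; the calibration is good to about 2 mm. The wrist camera is an equidistant fisheye: a pixel r from the principal point sees the ray r / f radians off the axis. A picture is of the moment at which its call begins. There is no depth.
- env.close_job(): hands the job in; it is judged then, once.
The state is a dict: "time_s": time; "q": joint angles; "qvel": joint speeds; "joint_efforts": joint torques, N m; "position": TCP position; "tool_rot": TCP orientation; "ft_force": force on the tool from outside, world axes, zero at the start; "wrist_torque": the same for the moment, N m; "grip_width": finger opening in m; "gripper_force": force on a finger pad.
Only numpy, scipy, OpenCV 4.12 (cv2) and the standard library are available. Lean on these libraries where they do the work, as an engineer would, in place of code of your own. Each camera call takes 0.05 s, during which the arm holds its last target. There are 200 camera calls.

TASK

One of the two pump return springs standing in the shuttle of the spring tester has gone weak. Slide one of them fully under the ram, press the ram cap down to its stop and hold it for a good second: a good spring keeps the pointer above the reference line on the scale, a weak one lets it sink below. Let the ram come up again, then stand or lay the weak spring in the scrap tray and leave the good one upright in its nest in the shuttle.

Things in the scene. Friction and masses are not known exactly. Their poses are not given: they have to be found in the camera images.
- tester: Fixed bench spring tester: grey base 116 x 330 x 12 mm, rear column, arm (z 94 to 118, y -20 to 20 mm) with a vertical ram, white scale plate to y = 54 mm, z = 44 to 110 mm. Only the ram cap is higher than 122 mm. Origin on the bench surface below the ram axis; x to the column (away from the operator), y left along the shuttle track, z up.
- shuttle (a joint): Position (m) along the tester's y of the shuttle, a steel slide 178 mm long, top face 24 mm above the bench. 0 = loading position in the middle, neither spring under the ram; +0.05 = left stop, right nest under the ram; -0.05 = right stop, left nest under the ram. About 2 N of friction; stays where it is left.
- push_pin (a point): Middle of the black knob (19 mm across, 21 mm high, z = 54 to 75 mm) on an 11 mm upright pin at the front of the shuttle, 94 mm in front of the ram axis, 64 mm above the bench. Push the knob or the pin sideways to move the shuttle.
- nest_left (a point): Centre of the floor of the shuttle's left nest, 24 mm above the bench: a collar 33 mm across outside, 26 mm inside, 5 mm high. It moves with the shuttle; 50 mm left of the push pin.
- nest_right (a point): The same for the right nest, 100 mm from the left one, 50 mm right of the push pin.
- ram_cap (a joint): Travel of the press cap, m: 0 = up, 0.028 = fully down on its stop. It takes 3 N to start; with a spring under the ram about 12 N hold it at the stop. Released, it springs up by itself.
- cap_top (a point): Centre of the flat top of the black press cap (42 mm across), 169 mm above the bench when up, 141 mm when down. Its axis is the ram axis.
- pointer (a point): Tip of the pointer on the ram's foot (disc 30 mm across), 84 mm above the bench when up; the foot then clears the springs by 6 mm. A calibrated load spring between cap and foot loads the spring with 6 to 8 N when the cap is at its stop; the pointer then stands about 6 mm above the mark for the good spring, 5 mm below it for the weak one.
- mark (a point): Middle of the black reference line across the whole white scale plate, 64 mm above the bench.
- spring_a: Steel compression spring, 22 mm outside diameter, 50 mm long (a weak one has set by about 1 mm, too little to see), about 50 g, loose, standing in one of the two nests. Origin at the centre of its lower end, z along the spring. It can be gripped across its 22 mm anywhere along its length. The two springs look alike; either may stand in the left nest and either may be the weak one.
- spring_b: The other steel spring, of the same size and look; the same remarks hold.
- spring_a_end (a point): Centre of the upper end of spring_a, 49 to 50 mm above its origin when unloaded.
- spring_b_end (a point): Centre of the upper end of spring_b, 49 to 50 mm above its origin when unloaded.
- tray: Scrap tray: open steel tray, 90 mm (its x) by 120 mm (its y), 26 mm high, walls and floor 3 mm, fixed on the bench. Origin at the centre of its underside.
- mouse: Black computer mouse 110 x 57 x 38 mm, bystander. Origin at its underside.
- spanner: Small open-end spanner 133 mm long, bystander.
- ferrule_tin: Round tin 49 mm across, 20 mm high, bystander.
- timer: Small upright bench timer 64 mm wide, 58 mm high, bystander.

How it is judged:
By the outcome, as a careful person would: the job done as asked, in the order asked, and still so for the second after the job is handed in, with the robot touching nothing.
It also fails if it takes over 72 s, if anything falls off the work surface, if the arm or the gripper's body presses on something with over 40 N, if the wrist force passes 120 N, or if a joint passes its speed limit or range.

## Working session

There is one attempt and no reset: what is moved stays moved. The work goes in short steps, Python scripts to look and compute and a shell command to move; the robot and the scene stay as the last step left them, time stands still between calls to the robot, and variables do not carry over. Pictures are saved under pics/ and viewed, at most 13 in all, crops included, and the job is handed in when it is done.

```bash
mkdir -p pics; ls
cat > h.py <<'E'
import numpy as np, cv2, json
from rig import status, get_image, env
def save(name,fn):
    d=get_image(name); cv2.imwrite(fn,np.ascontiguousarray(d["color"][:,:,::-1]))
    m={k:np.array(d[k]).tolist() for k in("vertical_fov","cx","cy","xyz","orientation")}
    json.dump(m,open(fn+".json","w")); return m
def load(fn): return json.load(open(fn+".json"))
def onplane(m,u,v,z,h=420):
    f=h/2/np.tan(np.radians(m["vertical_fov"])/2)
    r=np.array(m["orientation"])@np.array([(u-m["cx"])/f,(v-m["cy"])/f,1])
    p=np.array(m["xyz"]); return p+r*(z-p[2])/r[2]
def proj(m,P,h=420):
    f=h/2/np.tan(np.radians(m["vertical_fov"])/2)
    c=np.array(m["orientation"]).T@(np.array(P)-np.array(m["xyz"]))
    return m["cx"]+f*c[0]/c[2],m["cy"]+f*c[1]/c[2]
E
python3 - <<'E'
from h import *
for n in("top","side"):
    m=save(n,f"pics/{n}0.png"); print(n,m)
a=cv2.imread("pics/top0.png");cv2.imwrite("pics/top0b.png",cv2.resize(a,(800,600),interpolation=cv2.INTER_CUBIC))
a=cv2.imread("pics/side0.png");cv2.imwrite("pics/side0b.png",cv2.resize(a,(800,600),interpolation=cv2.INTER_CUBIC))
E
```

```text
pics
top {'vertical_fov': 54.809215268330135, 'cx': 283.25326793102215, 'cy': 207.92543527460543, 'xyz': [0.4695740140886018, -0.01783284638096306, 1.1394789116038282], 'orientation': [[-0.019763429343971756, -0.9910258883312462, 0.1322009664027856], [-0.9997996715525803, 0.02000851133996698, 0.0005255828297752595], [-0.0031660107261943893, -0.13216409546931812, -0.9912227944538295]]}
side {'vertical_fov': 48.760986383718375, 'cx': 286.8660351908021, 'cy': 209.00020201231465, 'xyz': [0.11307520733130402, -0.880532162305638, 0.5575276100733326], 'orientation': [[0.8761552112295333, -0.17311460028184245, 0.44987040467738015], [-0.4815062758167869, -0.3577746481456196, 0.8000931242632489], [0.022444424349494434, -0.9176211834485601, -0.396821888889819]]}
```

View pics/top0b.png

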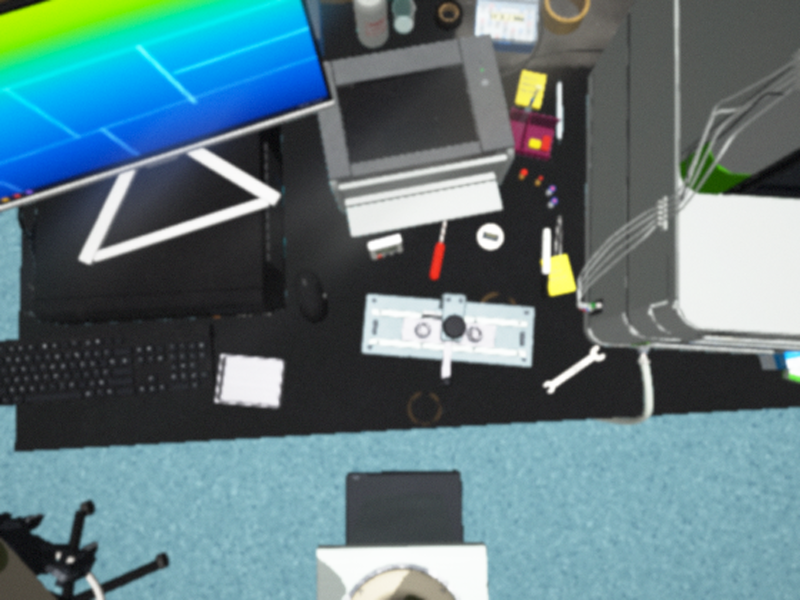

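View pics/side0b.png

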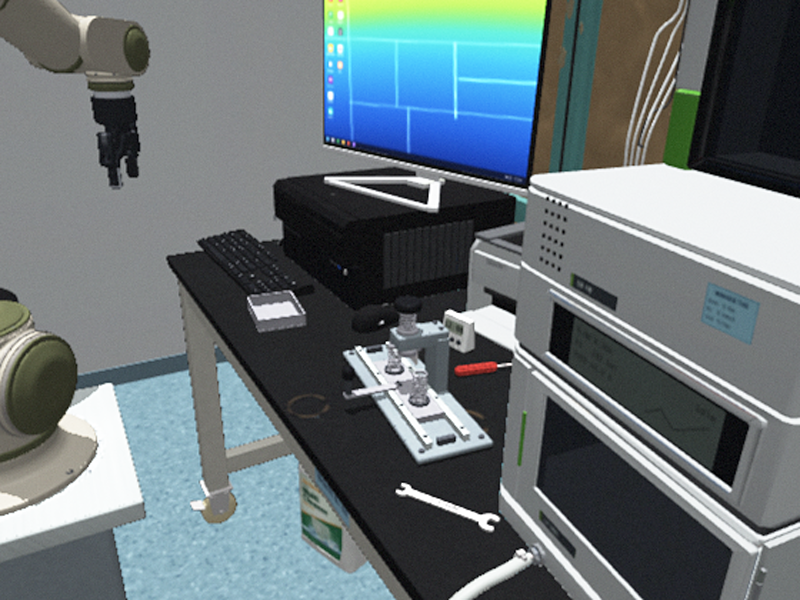

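The top view shows the cap at about (455,327), the knob end of the pin near (446,375), the springs at (423,331) and (475,334), the base corners at (368,295), (535,306), (533,367) and (362,353), and the tray at (250,382), all in 800-px coordinates. The side view confirms that layout.

Run:
```python
from h import *
m=load("pics/top0.png"); s=1/1.42857
def P(u,v,z): p=onplane(m,u*s,v*s,z); return p.round(4)[:2]
print("cap",P(455,327,.169),"pin",P(446,376,.075))
for c in [(368,295),(535,306),(533,367),(362,353)]: print("base",P(*c,.012))
for c in [(423,331),(475,334)]: print("spr",P(*c,.074))
for c in [(219,354),(284,357),(281,408),(214,403)]: print("tray",P(*c,.026))
a=cv2.imread("pics/top0.png")[190:290,230:390]; b=cv2.imread("pics/side0.png")[195:330,230:350]
cv2.imwrite("pics/c1.png",cv2.resize(a,(800,500),interpolation=cv2.INTER_CUBIC))
cv2.imwrite("pics/c2.png",cv2.resize(b,(533,600),interpolation=cv2.INTER_CUBIC))
print(status.observe())
```

```text
cap [ 0.5465 -0.1009] pin [ 0.4649 -0.0897]
base [0.6254 0.0548]
base [ 0.5971 -0.2724]
base [ 0.4785 -0.2626]
base [0.512  0.0677]
spr [ 0.5479 -0.0498]
spr [ 0.5404 -0.1454]
tray [0.5151 0.341 ]
tray [0.5069 0.2162]
tray [0.4108 0.2211]
tray [0.4226 0.3484]
{'time_s': 0.1, 'q': array([ 5.10345528e+01,  2.18372096e+01,  7.43774036e+01, -1.17739209e-03,
        8.38567427e+01, -1.23349408e+01]), 'qvel': array([-0.01366951, -0.06686983, -0.13962256, -0.04006471,  0.06416848,
       -0.01975794]), 'joint_efforts': array([ 4.08369291e-03, -4.49215543e+01, -2.31653935e+01, -1.50892838e-04,
        3.68758294e-03, -3.79135827e-05]), 'position': array([0.24637165, 0.49145925, 0.23079047]), 'tool_rot': array([[-8.93916604e-01,  4.48232659e-01, -7.67282798e-04],
       [ 4.48233248e-01,  8.93916099e-01, -9.81174524e-04],
       [ 2.46091980e-04, -1.22100986e-03, -9.99999224e-01]]), 'ft_force': array([0.46601422, 0.54512126, 0.98451995]), 'wrist_torque': array([-0.00362431, -0.00354877, -0.01831829]), 'gripper_force': 0.0, 'grip_width': 0.08560465361139058}
```

View pics/c1.png

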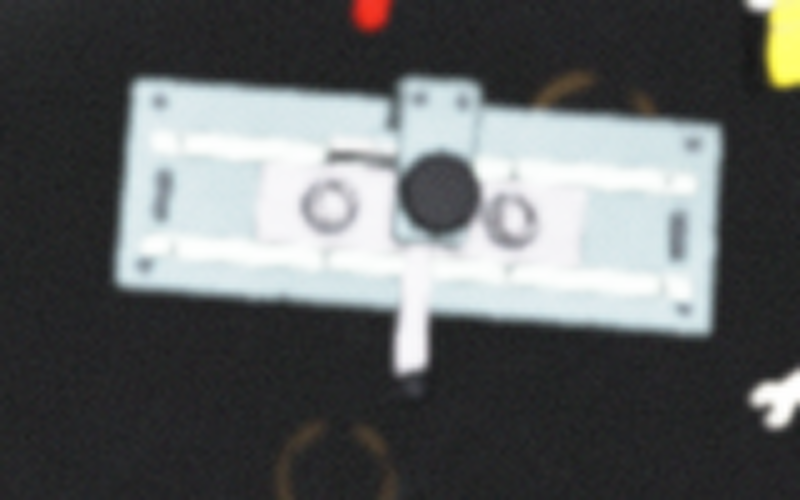

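View pics/c2.png

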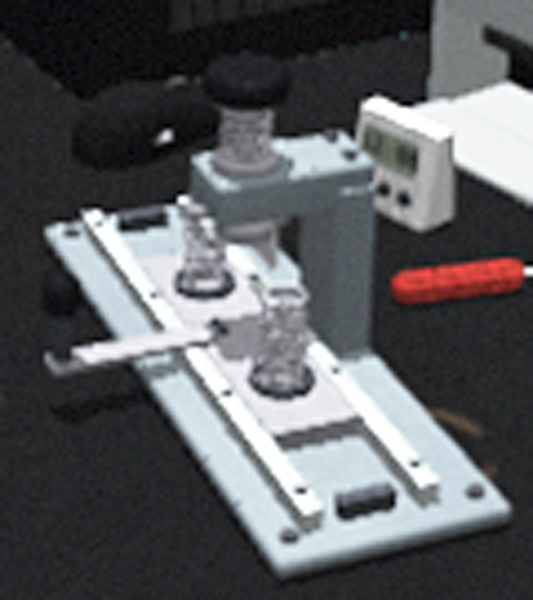

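In the crops, the base corners are at (133,78), (722,125), (712,335) and (117,287), the cap at (439,193), the nests near (330,207) and (510,221), and the knob near (411,382). In the side crop, the black knob is near (60,295).

Run:
```python
from h import *
m=load("pics/top0.png"); sd=load("pics/side0.png")
def P(u,v,z): return onplane(m,230+u/5,190+v/5,z)[:2]
c=[P(*k,.012) for k in [(133,78),(722,125),(712,335),(117,287)]]
print(np.round(c,4), [np.linalg.norm(c[i]-c[i-1]).round(4) for i in range(4)])
d=(c[0]-c[1])+(c[3]-c[2]); yaw=np.arctan2(-d[0],d[1]); print("yaw",np.degrees(yaw))
R=np.array([[np.cos(yaw),-np.sin(yaw)],[np.sin(yaw),np.cos(yaw)]])
cap=P(439,193,.169); print("cap",cap,"centre in tester",R.T@(np.mean(c,0)-cap))
for n,k,z in [("knob",(411,380),.075),("L",(330,207),.05),("R",(510,221),.05)]: print(n,P(*k,z),R.T@(P(*k,z)-cap))
def T(x,y,z): return list(cap+R@[x,y])+[z]
for n,p in dict(cap=(0,0,.169),knob=(-.094,0,.064),L=(0,.05,.074),R=(0,-.05,.074)).items():
    u,v=proj(sd,T(*p)); print(n,"side crop",(u-230)*533/120,(v-195)*600/135, "top crop",(np.array(proj(m,T(*p)))-[230,190])*5)
t=[onplane(m,u/1.42857,v/1.42857,.026)[:2] for u,v in[(219,354),(284,357),(281,408),(214,403)]]; print("tray",np.mean(t,0))
```

```text
[[ 0.6281  0.0575]
 [ 0.5948 -0.272 ]
 [ 0.4783 -0.2607]
 [ 0.5112  0.0677]] [np.float64(0.1173), np.float64(0.3312), np.float64(0.1171), np.float64(0.33)]
yaw -5.743492318081641
cap [ 0.54728278 -0.09923035] centre in tester [ 0.00604188 -0.00202406]
knob [ 0.45766861 -0.08953119] [-0.09013495  0.00068233]
L [ 0.55043528 -0.05030836] [-0.00175919  0.04899189]
R [ 0.54096297 -0.14691267] [-0.00151627 -0.0480754 ]
cap side crop 243.10113197197714 66.07620278551128 top crop [439. 193.]
knob side crop 56.946660688687125 295.0638060334369 top crop [410.35660308 387.30541639]
L side crop 201.4556975578768 199.5942643910218 top crop [329.62327629 200.11871623]
R side crop 280.04768977757544 290.7355501461065 top crop [519.13442697 215.32600367]
tray [0.46383584 0.28165042]
```

```bash
python3 -m handwheel '10.35 -29.05 0 0 0 10.4 0.6; 10.35 -29.05 0 0 0 10.4 0.6; 10.35 -29.05 0 0 0 10.4 0.6; 10.35 -29.05 0 0 0 10.4 0.6; 10.35 -29.05 0 0 0 10.4 0.6; 10.35 -29.05 0 0 0 10.4 0.6; 10.35 -29.05 0 0 0 10.4 0.6; 10.35 -29.05 0 0 0 10.4 0.6' 20
python3 -m handwheel '10.35 -29.05 -6 0 0 10.4 0.6; 10.35 -29.05 -6 0 0 10.4 0.6; 10.35 -29.05 -6 0 0 10.4 0.6; 10.35 -29.05 -6 0 0 10.4 0.6; 10.35 -29.05 -6 0 0 10.4 0.6; 10.35 -29.05 -6 0 0 10.4 0.6; 10.35 -29.05 -6 0 0 10.4 0.6; 10.35 -29.05 -6 0 0 10.4 0.6'
python3 - <<'E'
from h import *
m=save("wrist","pics/w1.png"); s=status.observe(); print(s["position"],s["tool_rot"],s["time_s"]); print(m)
R=s["tool_rot"]; print("cam in tool",R.T@(np.array(m["xyz"])-s["position"]), R.T@np.array(m["orientation"]))
E
```

```text
time_s: 0.77
position: [0.3507, 0.1979, 0.2312]
tool_rot: [[-0.959, 0.282, -0.0], [0.282, 0.959, -0.001], [-0.0, -0.001, -1.0]]
ft_force: [-0.9, 0.6, 0.9]
grip_width: 0.0513
gripper_force: 0.0
time_s: 1.43
position: [0.4539, -0.0923, 0.1705]
tool_rot: [[-0.995, 0.103, -0.001], [0.103, 0.995, -0.0], [0.001, -0.0, -1.0]]
ft_force: [-0.0, 1.5, 0.2]
grip_width: 0.0512
gripper_force: 0.0
[ 0.45545721 -0.0959528   0.16955144] [[-9.94420640e-01  1.05486205e-01 -5.01338717e-04]
 [ 1.05486820e-01  9.94419685e-01 -1.42155109e-03]
 [ 3.48587060e-04 -1.46650437e-03 -9.99998864e-01]] 1.4833
{'vertical_fov': 65.70646984690485, 'cx': 281.5352482087346, 'cy': 212.13254584904817, 'xyz': [0.3840056891052526, -0.08431057001314392, 0.31240479543659316], 'orientation': [[0.10384036139290995, 0.9550473343983613, 0.27767205189642646], [0.9945938311840002, -0.09986273177187799, -0.028470085595015633], [0.0005388102814669308, 0.2791272538854631, -0.9602539694382096]]}
cam in tool [ 0.07233076  0.00383062 -0.14283392] [[ 0.00165573 -0.96015568 -0.27946077]
 [ 0.99999662  0.00102951  0.00238757]
 [-0.00200473 -0.27946378  0.96015414]]
```

View pics/w1.png

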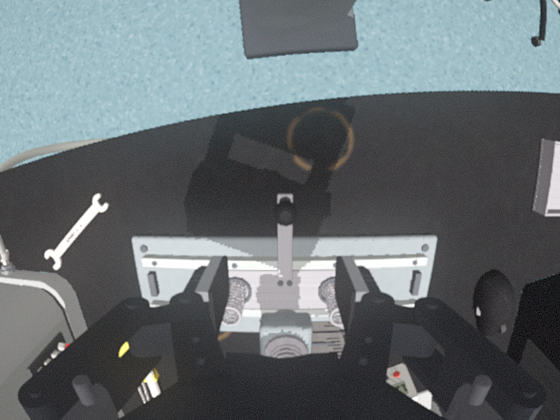

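The wrist view shows the knob at about (286,210), between the fingers' planes. The scale plate with its lines is visible at about (328,340).

```bash
cat >> h.py <<'E'
def wplane(m,u,v,z):
    f=210/np.tan(np.radians(m["vertical_fov"])/2); d=np.array([u-m["cx"],v-m["cy"]]); r=np.hypot(*d); t=r/f
    ray=np.array(m["orientation"])@np.r_[np.sin(t)*d/max(r,1e-9),np.cos(t)]
    p=np.array(m["xyz"]); return p+ray*(z-p[2])/ray[2]
def wproj(m,P):
    f=210/np.tan(np.radians(m["vertical_fov"])/2); c=np.array(m["orientation"]).T@(np.array(P)-m["xyz"])
    t=np.arctan2(np.hypot(c[0],c[1]),c[2]); return np.array([m["cx"],m["cy"]])+f*t*c[:2]/np.hypot(c[0],c[1])
E
python3 - <<'E'
from h import *
m=load("pics/w1.png")
print("knob",wplane(m,286,208,.075)); c=[wplane(m,*k,.012) for k in [(133,238),(436,236)]]; print(c, np.degrees(np.arctan2(*(c[1]-c[0])[:2])))
print(wproj(m,[.5473,-.0992,.169]))
print(status.observe()["position"])
a=cv2.imread("pics/w1.png")[170:230,250:320]; g=cv2.cvtColor(a,cv2.COLOR_BGR2GRAY)
n,l,s,cc=cv2.connectedComponentsWithStats((g<40).astype(np.uint8)); print(s,cc+[250,170])
E
```

```text
knob [ 0.44976405 -0.08764675  0.075     ]
[array([ 0.48294  , -0.2533273,  0.012    ]), array([0.51445829, 0.06820355, 0.012     ])] 5.598571625857329
[284.79945571 397.25157708]
[ 0.45545721 -0.0959528   0.16955144]
[[   0    0   70   60 4159]
 [   0    1    1    1    1]
 [   9    0    1    1    1]
 [  17    1    1    1    1]
 [  24    2    1    1    1]
 [  17    5    1    1    1]
 [  28    5    1    1    1]
 [   1    6    1    1    1]
 [  68    6    1    1    1]
 [  14    9    1    1    1]
 [  29    8    1    1    1]
 [  37    9    1    1    1]
 [  59    8    1    2    2]
 [  12   12    1    1    1]
 [  41   13    1    1    1]
 [  30   15    1    1    1]
 [  43   14    1    1    1]
 [  45   14    1    1    1]
 [  64   14    1    1    1]
 [  67   15    1    1    1]
 [  31   17    1    1    1]
 [  47   16    1    1    1]
 [  55   16    1    1    1]
 [   1   20    1    1    1]
 [  22   22    1    1    1]
 [  57   22    1    1    1]
 [  17   24    1    1    1]
 [  44   25    1    1    1]
 [  30   32    2    2    2]
 [  34   32    4    2    5]
 [  39   33    3    2    3]
 [  28   35   
[... 243 characters left out ...]
  ]
 [318.         176.        ]
 [264.         179.        ]
 [279.         178.        ]
 [287.         179.        ]
 [309.         178.5       ]
 [262.         182.        ]
 [291.         183.        ]
 [280.         185.        ]
 [293.         184.        ]
 [295.         184.        ]
 [314.         184.        ]
 [317.         185.        ]
 [281.         187.        ]
 [297.         186.        ]
 [305.         186.        ]
 [251.         190.        ]
 [272.         192.        ]
 [307.         192.        ]
 [267.         194.        ]
 [294.         195.        ]
 [280.5        202.5       ]
 [285.8        202.4       ]
 [290.         203.33333333]
 [278.33333333 205.33333333]]
```

```bash
python3 -m handwheel '0 0 -4 0 0 0 0.6; 0 0 -8 0 0 0 0.6; 0 0 -11 0 0 0 0.6; 0 0 -12 0 0 0 0.6; 0 0 -12 0 0 0 0.6; 0 0 -12 0 0 0 0; 0 0 -12 0 0 0 0; 0 0 -12 0 0 0 0' 25
python3 -m handwheel '0 0 0 0 0 0 0; 0 0 0 0 0 0 0; 0.1 1 0 0 0 0 0; 0.2 2 0 0 0 0 0; 0.3 3 0 0 0 0 0; 0.4 4 0 0 0 0 0; 0.5 4.7 0 0 0 0 0; 0.52 5.2 0 0 0 0 0'
python3 -m handwheel '0 0 0 0 0 0 0; 0 0 0 0 0 0 0; 0 0 0 0 0 0 0'
python3 -c "
from h import *
save('wrist','pics/w2.png')"
```

```text
time_s: 2.15
position: [0.4542, -0.0896, 0.0525]
tool_rot: [[-0.995, 0.101, 0.002], [0.101, 0.995, -0.001], [-0.002, -0.001, -1.0]]
ft_force: [-0.8, 0.4, 3.7]
grip_width: 0.0175
gripper_force: 24.3
time_s: 2.82
position: [0.4594, -0.039, 0.0526]
tool_rot: [[-0.995, 0.099, 0.002], [0.099, 0.995, -0.006], [-0.003, -0.005, -1.0]]
ft_force: [-11.4, -43.1, 3.5]
grip_width: 0.017
gripper_force: 28.3
time_s: 3.07
position: [0.4592, -0.0395, 0.0525]
tool_rot: [[-0.995, 0.101, 0.002], [0.101, 0.995, -0.005], [-0.002, -0.004, -1.0]]
ft_force: [-4.3, -15.1, 6.3]
grip_width: 0.0172
gripper_force: 25.3
```

View pics/w2.png

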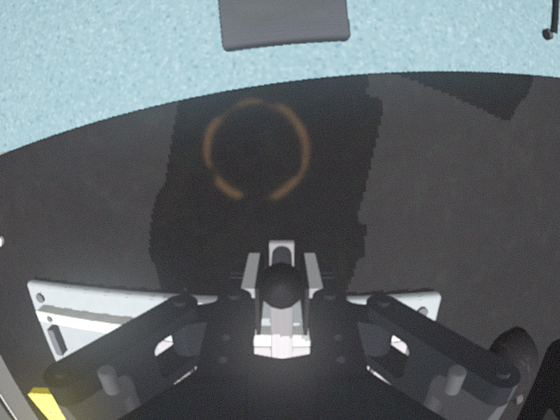

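The knob is gripped and the shuttle is on its left stop. Next I release, lift, and move over the cap.

```bash
python3 -m handwheel '0 -0.15 0 0 0 0 0.6; 0 -0.15 0 0 0 0 0.6; 0 -0.15 0 0 0 0 0.6; 0 -0.15 4 0 0 0 0.6; 0 -0.15 8 0 0 0 0.6; 0 -0.15 12 0 0 0 0.6; 0 -0.15 15 0 0 0 0; 0 -0.15 15 0 0 0 0'
python3 -m handwheel '4 -3 0 0 0 0 0; 8 -5.5 0 0 0 0 0; 8.9 -5.95 0 0 0 0 0; 8.9 -5.95 0 0 0 0 0; 8.9 -5.95 -1 0 0 0 0; 8.9 -5.95 -2 0 0 0 0; 8.9 -5.95 -2.8 0 0 0 0; 8.9 -5.95 -2.8 0 0 0 0'
python3 -c "
from h import *
m=save('wrist','pics/w3.png'); s=status.observe(); print(s['position'],s['ft_force'],wproj(m,[.5473,-.0992,.169]))"
```

```text
time_s: 3.78
position: [0.4608, -0.0392, 0.207]
tool_rot: [[-0.995, 0.101, 0.01], [0.101, 0.995, -0.003], [-0.011, -0.002, -1.0]]
ft_force: [0.8, -0.1, 1.1]
grip_width: 0.0281
gripper_force: 0.0
time_s: 4.45
position: [0.5465, -0.0976, 0.1713]
tool_rot: [[-0.995, 0.101, -0.004], [0.101, 0.995, 0.002], [0.004, 0.001, -1.0]]
ft_force: [0.2, -0.3, 0.2]
grip_width: -0.0002
gripper_force: 0.0
[ 0.54699567 -0.09782015  0.17237789] [-0.30177329 -0.25886761  1.06351983] [276.8194021  269.43767046]
```

```bash
python3 -m handwheel '0 0 -0.5 0 0 0 0; 0 0 -1 0 0 0 0; 0 0 -1.5 0 0 0 0; 0 0 -2 0 0 0 0; 0 0 -2.5 0 0 0 0; 0 0 -2.9 0 0 0 0; 0 0 -3.1 0 0 0 0; 0 0 -3.2 0 0 0 0'
python3 -m handwheel '0 0 0 0 0 0 0; 0 0 0 0 0 0 0; 0 0 0 0 0 0 0; 0 0 0 0 0 0 0'
```

```text
time_s: 5.17
position: [0.548, -0.0983, 0.1417]
tool_rot: [[-0.995, 0.102, 0.001], [0.102, 0.995, -0.0], [-0.001, -0.0, -1.0]]
ft_force: [-1.2, 1.2, 9.6]
grip_width: -0.0001
gripper_force: 4.6
time_s: 5.5
position: [0.548, -0.0983, 0.1421]
tool_rot: [[-0.995, 0.101, 0.002], [0.101, 0.995, -0.0], [-0.002, -0.0, -1.0]]
ft_force: [-1.0, 1.8, 8.6]
grip_width: -0.0006
gripper_force: 4.6
```

```bash
python3 -m handwheel '0 0 -0.1 0 0 0 0; 0 0 -0.15 0 0 0 0; 0 0 -0.2 0 0 0 0; 0 0 -0.2 0 0 0 0'
python3 -m handwheel '0 0 -0.05 0 0 0 0; 0 0 -0.1 0 0 0 0; 0 0 -0.1 0 0 0 0; 0 0 -0.1 0 0 0 0'
```

```text
time_s: 5.83
position: [0.5481, -0.0983, 0.141]
tool_rot: [[-0.995, 0.101, 0.002], [0.101, 0.995, -0.001], [-0.002, -0.001, -1.0]]
ft_force: [-3.4, 2.6, 16.3]
grip_width: 0.0
gripper_force: 8.0
time_s: 6.17
position: [0.5481, -0.0984, 0.1409]
tool_rot: [[-0.995, 0.101, 0.003], [0.101, 0.995, -0.001], [-0.003, -0.001, -1.0]]
ft_force: [-6.4, 2.7, 22.9]
grip_width: 0.0002
gripper_force: 11.5
```

At the stop: force rises without further travel. I hold and look.

```bash
python3 -m handwheel '0 0 0 0 0 0 0; 0 0 0 0 0 0 0; 0 0 0 0 0 0 0; 0 0 0 0 0 0 0; 0 0 0 0 0 0 0; 0 0 0 0 0 0 0; 0 0 0 0 0 0 0; 0 0 0 0 0 0 0'
python3 -m handwheel '0 0 0 0 0 0 0; 0 0 0 0 0 0 0; 0 0 0 0 0 0 0; 0 0 0 0 0 0 0; 0 0 0 0 0 0 0; 0 0 0 0 0 0 0; 0 0 0 0 0 0 0; 0 0 0 0 0 0 0'
python3 - <<'E'
from h import *
m=save('wrist','pics/w4.png'); sm=save('side','pics/s4.png'); 
yaw=np.radians(-5.74);R=np.array([[np.cos(yaw),-np.sin(yaw)],[np.sin(yaw),np.cos(yaw)]]);cap=np.array([.5475,-.0987])
for y,z in [(.03,.064),(.054,.064),(.03,.070),(.03,.059),(.054,.11),(.054,.044)]:
    q=list(cap+R@[0.01,y])+[z]; print(y,z,wproj(m,q),np.round(proj(sm,q)))
a=cv2.resize(cv2.imread('pics/w4.png')[200:350,240:400],(560,525),interpolation=cv2.INTER_CUBIC)
cv2.imwrite('pics/c4.png',a)
E
```

```text
time_s: 6.83
position: [0.5481, -0.0983, 0.1409]
tool_rot: [[-0.995, 0.101, 0.003], [0.101, 0.995, -0.001], [-0.003, -0.001, -1.0]]
ft_force: [-6.8, 3.0, 23.1]
grip_width: -0.0001
gripper_force: 11.5
time_s: 7.5
position: [0.5481, -0.0983, 0.1409]
tool_rot: [[-0.995, 0.101, 0.003], [0.101, 0.995, -0.001], [-0.003, -0.001, -1.0]]
ft_force: [-5.9, 2.7, 22.9]
grip_width: -0.0
gripper_force: 11.5
0.03 0.064 [321.63179394 233.28049872] [283. 247.]
0.054 0.064 [354.16315552 232.97596013] [279. 242.]
0.03 0.07 [322.62000773 236.22070143] [283. 244.]
0.03 0.059 [320.84226552 230.93570063] [283. 249.]
0.054 0.11 [369.91580485 259.26610564] [279. 224.]
0.054 0.044 [348.85325432 224.24552588] [279. 250.]
```

View pics/c4.png

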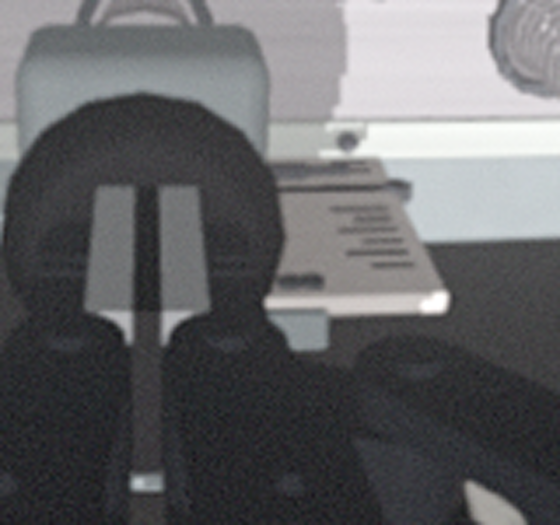

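The crop shows the plate with its top edge at y≈300, a dark line at y≈187 with a blob at (400,187), and a smudge at y≈170. I zoom in and compare with the unpressed frame and the side view.

Run:
```python
from h import *
def c(fn,y0,y1,x0,x1,w,h): return cv2.resize(cv2.imread(fn)[y0:y1,x0:x1],(w,h),interpolation=cv2.INTER_LANCZOS4)
a=c('pics/w4.png',238,292,305,375,400,300); b=c('pics/w3.png',225,295,300,390,400,300)
d=c('pics/side0.png',205,265,260,320,300,300); e=c('pics/s4.png',205,265,260,320,300,300)
cv2.imwrite('pics/cmp.png',np.vstack([np.hstack([a,b]),np.hstack([d,e,np.zeros((300,200,3),np.uint8)])]))
```

```text
(no output)
```

View pics/cmp.png

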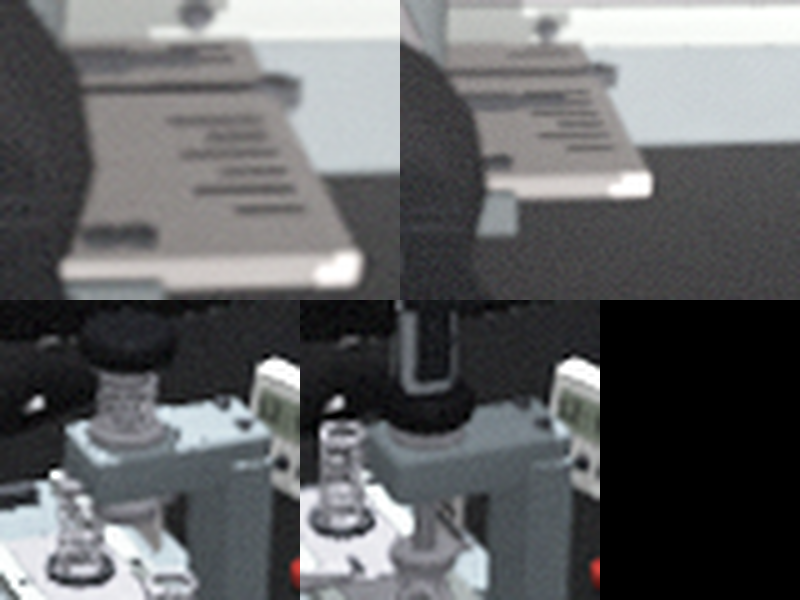

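Unpressed, the pointer bar at y≈100 is on the high side of the mark line (y≈72). Pressed, it is at y≈58 and the line at y≈88, so it appears below the line. I check the parallax numerically.

Run:
```python
from h import *
yaw=np.radians(-5.74);R=np.array([[np.cos(yaw),-np.sin(yaw)],[np.sin(yaw),np.cos(yaw)]]);cap=np.array([.5475,-.0987])
w3,w4=load("pics/w3.png"),load("pics/w4.png")
def tx(m,u,v,z): return R.T@(wplane(m,u,v,z)[:2]-cap)
print("mark x,y",tx(w3,324.7,241.8,.064),tx(w4,327.7,253.8,.064))
xp=tx(w3,324.7,248.3,.084)
print("pointer at rest",xp)
for z in(.055,.057,.059,.061,.064,.067,.07,.072): print(z,tx(w4,327.7,248.4,z))
```

```text
mark x,y [0.026279   0.03764259] [0.02618988 0.03518059]
pointer at rest [0.02383973 0.03499128]
0.055 [0.0256528  0.03635016]
0.057 [0.02480923 0.03604291]
0.059 [0.02396566 0.03573566]
0.061 [0.02312208 0.03542841]
0.064 [0.02185673 0.03496753]
0.067 [0.02059137 0.03450665]
0.07 [0.01932601 0.03404577]
0.072 [0.01848244 0.03373852]
```

The numbers agree: the rest reading puts the pointer plane at x=0.0238, and pressed that gives z=0.059, 5 mm below the mark. The spring in the right nest is weak. I release the ram, re-grip the knob and slide the shuttle to the right stop.

```bash
python3 -m handwheel '0 0 1 0 0 0 0; 0 0 2 0 0 0 0; 0 0 3 0 0 0 0; 0 0 4.5 0 0 0 0; 0 0 6.5 0 0 0 0; -4 3 6.5 0 0 0 0.6; -8 5.9 6.5 0 0 0 0.6; -8.85 5.9 6.5 0 0 0 0.6'
python3 -m handwheel '0 0 0 0 0 0 0.6; 0 0 -4 0 0 0 0.6; 0 0 -8 0 0 0 0.6; 0 0 -12 0 0 0 0.6; 0 0 -14.5 0 0 0 0.6; 0 0 -15.2 0 0 0 0.6; 0 0 -15.2 0 0 0 0; 0 0 -15.2 0 0 0 0' 25
python3 -m handwheel '0 0 0 0 0 0 0; 0 0 0 0 0 0 0; 0 0 0 0 0 0 0; -0.15 -1.5 0 0 0 0 0; -0.3 -3 0 0 0 0 0; -0.45 -4.5 0 0 0 0 0; -0.6 -6 0 0 0 0 0; -0.75 -7.5 0 0 0 0 0'
python3 -m handwheel '-0.1 -1 0 0 0 0 0; -0.2 -1.8 0 0 0 0 0; -0.25 -2.4 0 0 0 0 0; -0.26 -2.6 0 0 0 0 0; -0.26 -2.6 0 0 0 0 0; -0.26 -2.6 0 0 0 0 0'
```

```text
time_s: 8.27
position: [0.4563, -0.0372, 0.2029]
tool_rot: [[-0.995, 0.101, -0.002], [0.101, 0.995, 0.001], [0.002, 0.001, -1.0]]
ft_force: [-0.2, -0.3, 0.4]
grip_width: 0.0355
gripper_force: 0.0
time_s: 8.93
position: [0.46, -0.0398, 0.0521]
tool_rot: [[-0.995, 0.102, 0.001], [0.102, 0.995, -0.0], [-0.001, -0.0, -1.0]]
ft_force: [0.3, 0.2, 0.9]
grip_width: 0.0282
gripper_force: 0.0
time_s: 9.6
position: [0.4526, -0.1151, 0.0527]
tool_rot: [[-0.995, 0.102, 0.003], [0.102, 0.995, -0.001], [-0.004, -0.0, -1.0]]
ft_force: [2.0, 2.5, 6.9]
grip_width: 0.0172
gripper_force: 25.2
time_s: 10.1
position: [0.4502, -0.1396, 0.0527]
tool_rot: [[-0.995, 0.102, 0.003], [0.102, 0.995, 0.001], [-0.003, 0.001, -1.0]]
ft_force: [2.9, 7.8, 7.7]
grip_width: 0.0172
gripper_force: 25.5
```

```bash
python3 -m handwheel '0 0.1 0 0 0 0 0.6; 0 0.1 0 0 0 0 0.6; 0 0.1 0 0 0 0 0.6; 0 0.1 4 0 0 0 0.6; 0 0.1 8 0 0 0 0.6; 0 0.1 11 0 0 0 0.6; 0 0.1 12 0 0 0 0.6; 2 -2 12 0 0 0 0.6'
python3 -m handwheel '3 -2 0 0 0 0 0.6; 6.9 -3.8 0 0 0 0 0.6; 6.9 -3.8 0 0 0 0 0.6; 6.9 -3.8 0 0 0 0 0.6; 6.9 -3.8 0 0 0 0 0.6; 6.9 -3.8 0 0 0 0 0.6'
python3 - <<'E'
from h import *
m=save('wrist','pics/w5.png'); print(status.observe()['position'], wproj(m,[.538,-.1984,.074]),wproj(m,[.538,-.1984,.029]))
a=cv2.imread('pics/w5.png'); u,v=map(int,wproj(m,[.538,-.1984,.074]))
print(u,v); cv2.circle(a,(u,v),2,(0,0,255),-1); cv2.imwrite('pics/w5m.png',a)
E
```

```text
time_s: 10.77
position: [0.4681, -0.1586, 0.1747]
tool_rot: [[-0.995, 0.1, 0.003], [0.1, 0.995, -0.002], [-0.003, -0.001, -1.0]]
ft_force: [1.4, 0.3, -0.1]
grip_width: 0.0512
gripper_force: 0.0
time_s: 11.27
position: [0.5373, -0.1978, 0.1714]
tool_rot: [[-0.995, 0.101, -0.001], [0.101, 0.995, 0.0], [0.001, 0.0, -1.0]]
ft_force: [-0.0, 0.1, -0.3]
grip_width: 0.0512
gripper_force: 0.0
[ 0.53733246 -0.19782461  0.1716123 ] [279.7448936  214.10848603] [279.96452475 199.88596738]
279 214
```

View pics/w5m.png

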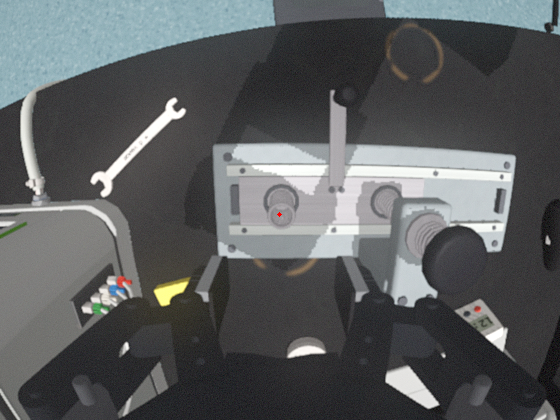

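The spring top is at (280,214), which matches the prediction. I descend and grip it.

```bash
python3 -m handwheel '0 0 -4 0 0 0 0.6; 0 0 -8 0 0 0 0.6; 0 0 -11 0 0 0 0.6; 0 0 -12.5 0 0 0 0.6; 0 0 -13 0 0 0 0.6; 0 0 -13 0 0 0 0.6; 0 0 -13 0 0 0 0; 0 0 -13 0 0 0 0' 25
python3 -m handwheel '0 0 0 0 0 0 0; 0 0 0 0 0 0 0; 0 0 0 0 0 0 0; 0 0 0 0 0 0 0; 0 0 1 0 0 0 0; 0 0 2 0 0 0 0; 0 0 4 0 0 0 0; 0 0 7 0 0 0 0'
python3 -m handwheel '0 0 4 0 0 0 0; 0 0 6 0 0 0 0; 0 0 6 0 0 0 0; 0 0 6 0 0 0 0'
```

```text
time_s: 11.98
position: [0.5387, -0.1987, 0.043]
tool_rot: [[-0.995, 0.101, 0.003], [0.101, 0.995, -0.002], [-0.003, -0.001, -1.0]]
ft_force: [0.2, -0.3, -0.6]
grip_width: 0.0278
gripper_force: 0.0
time_s: 12.65
position: [0.537, -0.1977, 0.1108]
tool_rot: [[-0.995, 0.102, -0.004], [0.102, 0.995, 0.003], [0.004, 0.002, -1.0]]
ft_force: [-0.2, 1.3, -0.4]
grip_width: 0.0211
gripper_force: 25.5
time_s: 12.98
position: [0.5382, -0.1984, 0.1727]
tool_rot: [[-0.995, 0.102, 0.002], [0.102, 0.995, -0.001], [-0.002, -0.001, -1.0]]
ft_force: [0.8, 1.0, -0.7]
grip_width: 0.0211
gripper_force: 25.5
```

```bash
python3 -m handwheel '-3 0 3 0 0 0 0; -6 0 5 0 0 0 0; -9 2 5 0 0 0 0; -9 6 5 0 0 0 0; -9 10 5 0 0 0 0; -9 14 5 0 0 0 0; -9 18 5 0 0 0 0; -9 22 5 0 0 0 0'
python3 -m handwheel '0 4 0 0 0 0 0; 0 8 0 0 0 0 0; 0 12 0 0 0 0 0; 0 16 0 0 0 0 0; 0 20 0 0 0 0 0; 1 24 0 0 0 0 0; 1.6 26.1 0 0 0 0 0; 1.6 26.1 0 0 0 0 0'
python3 -m handwheel '0 0 0 0 0 0 0; 0 0 -4 0 0 0 0'
python3 - <<'E'
from h import *
m=save('wrist','pics/w6.png'); print(status.observe()['position'],status.observe()['grip_width'],wproj(m,[.464,.282,.003]))
E
```

```text
time_s: 13.65
position: [0.4469, 0.0235, 0.2203]
tool_rot: [[-0.995, 0.102, -0.003], [0.102, 0.995, 0.001], [0.003, 0.0, -1.0]]
ft_force: [1.6, -0.3, -0.0]
grip_width: 0.0209
gripper_force: 25.5
time_s: 14.32
position: [0.4637, 0.2861, 0.2194]
tool_rot: [[-0.995, 0.098, -0.003], [0.098, 0.995, -0.0], [0.003, -0.0, -1.0]]
ft_force: [-1.0, 0.4, -1.6]
grip_width: 0.021
gripper_force: 25.5
time_s: 14.48
position: [0.4666, 0.2832, 0.186]
tool_rot: [[-0.995, 0.101, 0.011], [0.101, 0.995, 0.003], [-0.01, 0.004, -1.0]]
ft_force: [1.2, 0.5, -1.1]
grip_width: 0.0211
gripper_force: 25.5
[0.46189461 0.28105384 0.17477102] 0.02118180706569555 [278.44406672 185.23561055]
```

View pics/w6.png

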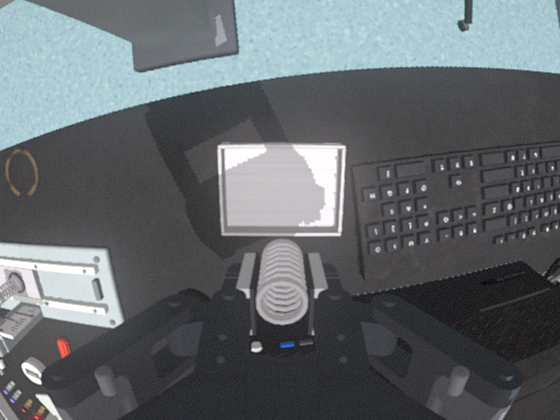

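The tray is at (281,190), centred below the held spring. I lower it, release and back off.

```bash
python3 -m handwheel '0 0 -3.5 0 0 0 0; 0 0 -7 0 0 0 0; 0 0 -10.5 0 0 0 0; 0 0 -13 0 0 0 0; 0 0 -14.5 0 0 0 0; 0 0 -15.3 0 0 0 0; 0 0 -15.8 0 0 0 0; 0 0 -16 0 0 0 0'
python3 -m handwheel '0 0 0 0 0 0 0; 0 0 0 0 0 0 0; 0 0 0 0 0 0 0'
```

```text
time_s: 15.2
position: [0.4642, 0.2821, 0.0214]
tool_rot: [[-0.995, 0.102, -0.001], [0.102, 0.995, -0.0], [0.001, -0.0, -1.0]]
ft_force: [-0.4, 0.5, 1.5]
grip_width: 0.0212
gripper_force: 25.7
time_s: 15.45
position: [0.4645, 0.2827, 0.0222]
tool_rot: [[-0.995, 0.102, 0.001], [0.102, 0.995, 0.0], [-0.001, 0.001, -1.0]]
ft_force: [-0.2, -0.9, 0.1]
grip_width: 0.021
gripper_force: 25.5
```

```bash
python3 -m handwheel '0 0 -0.1 0 0 0 0; 0 0 -0.1 0 0 0 0.15; 0 0 -0.1 0 0 0 0.3; 0 0 -0.1 0 0 0 0.45; 0 0 -0.1 0 0 0 0.5; 0 0 -0.1 0 0 0 0.5; 0 0 1 0 0 0 0.5; 0 0 3 0 0 0 0.5'
python3 -m handwheel '0 0 2 0 0 0 0.5; 0 0 5 0 0 0 0.5; 0 0 9 0 0 0 0.5; 0 0 13 0 0 0 0.5; -4 0 15 0 0 0 0.5; -4 0 15 0 0 0 0.5; -4 0 15 0 0 0 0.5; -4 0 15 0 0 0 0.5'
python3 - <<'E'
from h import *
save('wrist','pics/w7.png'); save('side','pics/s7.png')
a=cv2.resize(cv2.imread('pics/w7.png'),(400,300)); b=cv2.resize(cv2.imread('pics/s7.png')[190:330,160:350],(400,300))
cv2.imwrite('pics/end.png',np.hstack([a,b]))
E
```

```text
time_s: 16.12
position: [0.4631, 0.2822, 0.0499]
tool_rot: [[-0.995, 0.102, -0.004], [0.102, 0.995, -0.001], [0.004, -0.002, -1.0]]
ft_force: [-0.4, -0.2, -0.9]
grip_width: 0.0426
gripper_force: 0.0
time_s: 16.78
position: [0.424, 0.2826, 0.2008]
tool_rot: [[-0.995, 0.101, -0.001], [0.101, 0.995, -0.0], [0.0, -0.0, -1.0]]
ft_force: [1.2, 0.8, 0.5]
grip_width: 0.0425
gripper_force: 0.0
```

View pics/end.png

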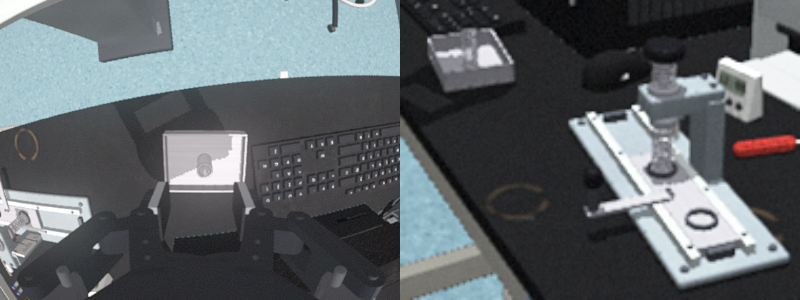

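The weak spring stands in the tray at (205,165). The good one is upright in its nest at (662,150), and the ram is up.

```bash
python3 -c "
from rig import env
print(env.close_job())"
```

```text
the job is handed in; nothing more can be done
None
```

I tested the spring from the right nest and it was weak (pointer about 5 mm below the mark); it now stands in the scrap tray, the other spring is upright in its left nest, and the job is handed in at about 17 s.

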